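# Sort rivet tins by heft

### The arm

A 6-joint arm with a two-finger parallel gripper is mounted at the origin on a cart in front of the work surface, level with it; the furniture and walls round the work are solid. World frame = base frame: x ahead of the robot, y to its left, z up, the work surface at z = 0. Lengths are in mm, angles in rad, forces in N, time in s.
With the tool pointing down it reaches from about 300 to 775 mm from the base axis. Payload 14.6 kg.
Tool frame: the origin (TCP) lies at the very end of the fingers, on their centre line; the grasp point (between the pads) lies 19 mm behind it; z points along the fingers, y is the line along which they close (so a half turn about z gives the same grasp; the last joint's range is limited). The gripper opens to 94 mm and grips with 3 to 60 N. Pads are 16 mm wide; open, the fingers measure 119 mm over their backs; the gripper's body (75 mm by 177 mm) begins 78 mm behind the grasp point.
Start: joints at [1.06, 0.3, 1.521, -0, 1.321, -0.067], TCP at [236.152, 496.71, 173.646] pointing down, gripper open.
Joint ranges: [-3.03, 3.03], [-0.79, 2.21], [0.23, 2.52], [-1.04, 4.18], [0, 3.07], [-2.55, 2.55]. Speed limits (rad/s): [2.22, 2.22, 2.57, 3.14, 3.14, 3.14].

### API

Orientations are given as [roll, pitch, yaw] about the fixed x, y, z axes, in that order (R = Rz(yaw) Ry(pitch) Rx(roll)).
In Python, from cell import manip gives the robot as it stands. The module is installed in compiled form; this text tells all that it offers.
- The arm moves only by the shell command python3 -m inch 'ROWS' [FORCE]. ROWS is JSON, a list of rows, each an object of numbers: "gripper": the opening, from 0 (shut) to 1 (fully open); "dx", "dy", "dz": the shift along the world's x, y, z in m; "wx", "wy", "wz": the turn, a rotation vector about the world's x, y, z in degrees. A call has exactly 5 rows; each row is the pose to reach, as a shift and turn from the pose commanded when the call began; what a row does not reach only later rows make up. A row lasts 1/12 s, in which the tool goes at most 41.7 mm and 7.16 degrees, less where a joint would pass 70% of its speed; a pose out of reach is approached as far as the arm can. A call with a gripper value outside its range is refused whole. The fingers move at their own pace and stop on an object; FORCE is the grip in N (left out, the last holds). Time passes only in rows, so rows that repeat a pose let the fingers close, or fill a call up. It gives the time, the measured TCP pose, the force, the opening and the grip force at its end, in the units of the state.
- manip.read_state(): the state, without advancing time (a new reading comes with each control period).
- manip.camera(name): name is "scene" or "side" or "wrist"; returns the picture (480x640x3 uint8, blue, green, red); there is no depth.
- manip.camera_info(name): a dict with "camera_matrix" (3x3 intrinsics, pixels), "R" (3x3) and "t" (3): a world point X has camera coordinates R X + t; the wrist camera has in their place "tool_from_camera" (4x4, takes a point from camera to tool coordinates, whose origin is the TCP and whose axes are the flange's). Camera axes: x right, y down, z forward; pixel columns grow to the right and rows downward; lengths in mm; the calibration is good to about 2 mm. A picture is of the moment at which its call begins: read the wrist's pose just before it. camera_info takes no time and is no camera call.
- manip.sign_off(): hands the job in; it is judged then, once.
The state is a dict: "clock": time; "joints": joint angles; "qd": joint speeds; "effort": joint torques, N m; "eef_pos": TCP position; "eef_rot": TCP orientation; "wrist_force": force on the tool from outside, world axes, zero at the start; "moment": the same for the moment, N m; "finger_gap": finger opening in mm; "finger_force": force on a finger pad.
Only numpy, scipy, OpenCV 4.12 (cv2) and the standard library are available. Lean on these libraries where they do the work, as an engineer would, in place of code of your own. Each camera call takes 0.05 s, during which the arm holds its last target. There are 200 camera calls.

### The job

The three round lidded tins on the right of the bench look alike, but some are full of rivets and some are all but empty: judge each by its heft when you lift it. Stand every full tin in the open drawer of the grey drawer unit, stand every empty tin in the shallow dark steel tray on the left, then push the drawer fully home. Set the tins down upright and gently, and leave the other things on the bench where they are.

Things in the scene. Friction and masses are not known exactly. Their poses are not given: they have to be found in the camera images.
- tin_a: round sealed tin with a press-on lid, bare metal, 62 mm in diameter and 62 mm high; cannot be opened or seen into. The three look exactly alike: some are full (about 540 g), the others empty or nearly so (about 150 g); at least one of each, which and how many changes. Origin: centre of the underside; z up along its axis
- tin_b: round sealed tin with a press-on lid, bare metal, 62 mm in diameter and 62 mm high; cannot be opened or seen into. The three look exactly alike: some are full (about 540 g), the others empty or nearly so (about 150 g); at least one of each, which and how many changes. Origin: centre of the underside; z up along its axis
- tin_c: round sealed tin with a press-on lid, bare metal, 62 mm in diameter and 62 mm high; cannot be opened or seen into. The three look exactly alike: some are full (about 540 g), the others empty or nearly so (about 150 g); at least one of each, which and how many changes. Origin: centre of the underside; z up along its axis
- stock: grey drawer unit fixed on the bench, 240 deep (x) x 260 wide (y) x 105 mm high, with one drawer across its front. Origin: centre of its underside; its -x axis points out of the front, towards the robot. The underside of its top board is 93 mm above the bench
- stock_drawer0 (a joint): how far the drawer is pulled out, m: 0 shut, 0.166 the stop; it starts nearly all the way out; slides out along the unit's -x with about 1 N of friction and stays where it is left
- stock_drawer0_handle (a point): middle of the drawer's steel bar handle: a level bar 11 mm thick and 120 mm long across the front (along the unit's y), centre line 35 mm in front of the drawer front and 67 mm above the bench, 38 mm below the unit's top. Axes as the unit's
- drawer_floor (a point): centre of the drawer's inner floor, 22 mm above the bench (it moves with the drawer); inside 195 mm deep (x) and 218 mm wide (y), walls 6 mm thick and 61 mm above the floor. Axes as the unit's. The unit's top board reaches over the drawer's rear part: its front edge is 105 mm in front (-x) of the unit's origin
- tray: shallow open tray of dark steel, fixed on the bench, 180 (x) x 120 (y) x 22 mm high, walls and floor 4 mm thick; room for two tins one behind the other along its x. Origin: centre of its underside
- pliers: combination pliers lying on the bench, 180x64x14 mm, to be left alone; origin: centre of the underside, long along x
- screwdriver: screwdriver lying on the bench, 196x24x25 mm, to be left alone; origin: centre of the underside, long along x
- centre_punch: centre punch lying on the bench, 109x12x12 mm, to be left alone; origin: centre of the underside, long along x
- hinged_tin: flat oblong hinged tin, 78x124x38 mm, not one of the three round tins, to be left alone; origin: centre of the underside
Not all that is in view belongs to the job. Leave any pink look-alike of the tin_c alone.

How it is judged (in metres and radians):
On the way:
1. a full tin stands on the drawer's floor (((contact force between tin_a and stock above 3 N and z of tin_a in the frame of drawer_floor between -0.008 and 0.008 m and x of tin_a in the frame of drawer_floor between -0.085 and 0.085 m and y of tin_a in the frame of drawer_floor between -0.1 and 0.1 m) or (contact force between tin_b and stock above 3 N and z of tin_b in the frame of drawer_floor between -0.008 and 0.008 m and x of tin_b in the frame of drawer_floor between -0.085 and 0.085 m and y of tin_b in the frame of drawer_floor between -0.1 and 0.1 m) or (contact force between tin_c and stock above 3 N and z of tin_c in the frame of drawer_floor between -0.008 and 0.008 m and x of tin_c in the frame of drawer_floor between -0.085 and 0.085 m and y of tin_c in the frame of drawer_floor between -0.1 and 0.1 m))), for 0.2 s.
At the end, for the whole second after the job is handed in: The drawer is within 12 mm of shut; every full tin (one that bears on its support with more than 3 N) stands upright (within 0.15 rad) and at rest on the drawer's floor, every other tin upright and at rest on the floor of the steel tray (value of joint stock_drawer0 below 0.012 m and angle between each of tin_a, tin_b, tin_c's own z axis and vertical below 0.15 rad and linear speed of each of tin_a, tin_b, tin_c below 0.03 m/s and ((contact force between tin_a and stock above 3 N and z of tin_a in the frame of drawer_floor between -0.008 and 0.008 m and x of tin_a in the frame of drawer_floor between -0.085 and 0.085 m and y of tin_a in the frame of drawer_floor between -0.1 and 0.1 m) or (contact force between tin_a and tray between 0.3 and 3 N and z of tin_a in the frame of tray between -0.005 and 0.012 m and x of tin_a in the frame of tray between -0.085 and 0.085 m and y of tin_a in the frame of tray between -0.055 and 0.055 m)) and ((contact force between tin_b and stock above 3 N and z of tin_b in the frame of drawer_floor between -0.008 and 0.008 m and x of tin_b in the frame of drawer_floor between -0.085 and 0.085 m and y of tin_b in the frame of drawer_floor between -0.1 and 0.1 m) or (contact force between tin_b and tray between 0.3 and 3 N and z of tin_b in the frame of tray between -0.005 and 0.012 m and x of tin_b in the frame of tray between -0.085 and 0.085 m and y of tin_b in the frame of tray between -0.055 and 0.055 m)) and ((contact force between tin_c and stock above 3 N and z of tin_c in the frame of drawer_floor between -0.008 and 0.008 m and x of tin_c in the frame of drawer_floor between -0.085 and 0.085 m and y of tin_c in the frame of drawer_floor between -0.1 and 0.1 m) or (contact force between tin_c and tray between 0.3 and 3 N and z of tin_c in the frame of tray between -0.005 and 0.012 m and x of tin_c in the frame of tray between -0.085 and 0.085 m and y of tin_c in the frame of tray between -0.055 and 0.055 m))); the robot touches nothing.
It fails at once if a tin is dropped: it falls faster than 0.8 m/s (from over 3 cm), untouched by the fingers ((linear speed of tin_a above 0.8 m/s and contact force between the fingers and tin_a below 0.05 N) or (linear speed of tin_b above 0.8 m/s and contact force between the fingers and tin_b below 0.05 N) or (linear speed of tin_c above 0.8 m/s and contact force between the fingers and tin_c below 0.05 N)).
It fails at once if one of the other listed things on the bench is moved by more than 30 mm (distance of any of pliers, screwdriver, centre_punch, hinged_tin from where it was at the start of the episode above 0.03 m).
It also fails if it takes over 72 s, if anything falls off the work surface, if the arm or the gripper's body presses on something with over 40 N, if the wrist force passes 120 N, or if a joint passes its speed limit or range.

## Working session

There is one attempt and no reset: what is moved stays moved. The work goes in short steps, Python scripts to look and compute and a shell command to move; the robot and the scene stay as the last step left them, time stands still between calls to the robot, and variables do not carry over. Pictures are saved under pics/ and viewed, at most 10 in all, crops included, and the job is handed in when it is done.

```bash
mkdir -p pics; cat > h.py <<'E'
import numpy as np, cv2
from cell import manip
def snap(name,fn):
    im=manip.camera(name); cv2.imwrite('pics/'+fn,im); return im
def ray(name,u,v,z):
    c=manip.camera_info(name);K=np.array(c['camera_matrix']);R=np.array(c['R']);t=np.array(c['t'])
    d=R.T@np.linalg.solve(K,[u,v,1.]);o=-R.T@t
    return (o+d*(z-o[2])/d[2]).round(1)
E
python3 - <<'E'
from h import *
import cv2
snap('scene','s0.png');snap('side','d0.png')
for n in('scene','side'):
    c=manip.camera_info(n);R=np.array(c['R']);print(n,(-R.T@np.array(c['t'])).round(0),R[2].round(2))
print(manip.camera_info('wrist'))
print(manip.read_state())
E
```

```text
scene [ 199. -748.  594.] [ 0.37  0.76 -0.53]
side [1240. -555.  882.] [-0.57  0.46 -0.69]
{'camera_matrix': array([[386.13943127,   0.        , 318.1252013 ],
       [  0.        , 386.13943127, 244.47536313],
       [  0.        ,   0.        ,   1.        ]]), 'tool_from_camera': array([[ 2.91180546e-05, -9.67814548e-01, -2.51664460e-01,
         7.18477789e+01],
       [ 9.99999870e-01, -1.00049147e-04,  5.00456326e-04,
         2.42824365e-01],
       [-5.09527728e-04, -2.51664442e-01,  9.67814419e-01,
        -2.10382622e+02],
       [ 0.00000000e+00,  0.00000000e+00,  0.00000000e+00,
         1.00000000e+00]])}
{'clock': 0.1, 'joints': array([ 1.06039603e+00,  3.00365253e-01,  1.52154225e+00,  1.99336138e-05,
        1.32069550e+00, -6.66182656e-02]), 'qd': array([-0.00028225, -0.00168034, -0.00307441, -0.00095875, -0.00090228,
        0.00058406]), 'effort': array([ 1.59148494e-03, -5.32645476e+01, -3.53285336e+01,  7.08999485e-02,
        2.35045189e-02, -7.28314944e-05]), 'eef_pos': array([236.01852373, 496.47980806, 173.16083343]), 'eef_rot': array([-3.14058584e+00, -8.65232395e-05,  2.69780564e+00]), 'wrist_force': array([ 0.39222337,  0.34439798, -0.92928828]), 'moment': array([ 0.01687821,  0.020454  , -0.00798991]), 'finger_force': 0.0, 'finger_gap': 94.19003660082679}
```

View pics/s0.png

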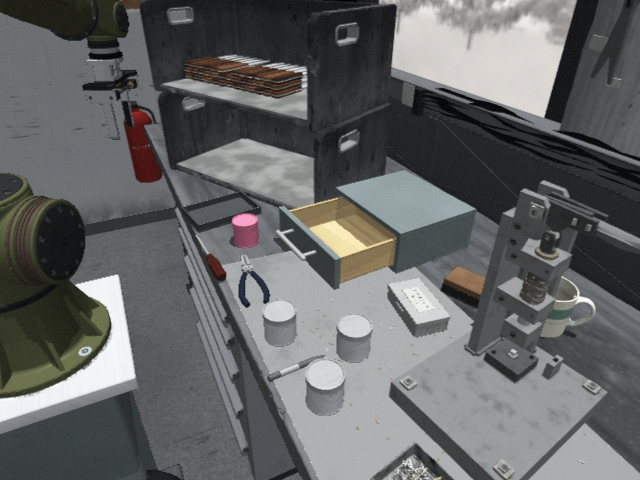

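View pics/d0.png

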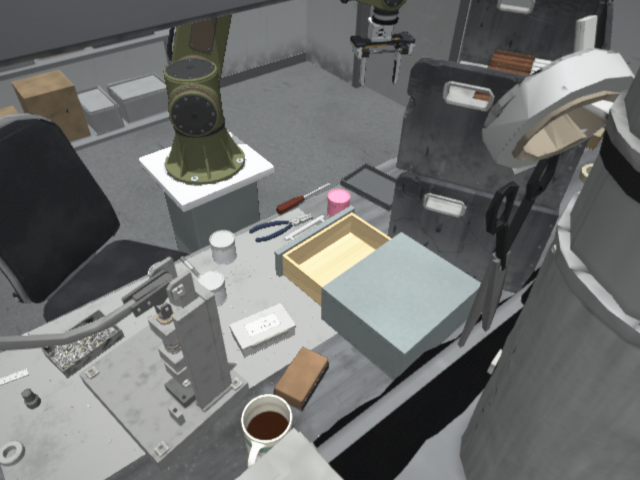

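The scene picture shows three grey tins with lids near (280,312), (354,325) and (325,375). The pink decoy is at (245,230) and the tray around (222,210). The open drawer runs from (280,210) to (395,240), with its handle near (293,243). The side view shows the same layout.

```bash
python3 - <<'E'
from h import *
P=lambda n,u,v,z,l:print(l,ray(n,u,v,z))
for u,v in((280,311),(354,325),(325,374)):P('scene',u,v,62,'tin')
P('side',222,239,62,'tin side');P('side',211,282,62,'tin side')
for u,v in((338,188),(397,239),(475,209),(400,172)):P('scene',u,v,105,'unit top')
for u,v in((322,290),(402,235),(480,285)):P('side',u,v,105,'unit top side')
for u,v in((277,234),(309,256)):P('scene',u,v,67,'handle')
for u,v in((182,207),(230,193),(260,209),(205,228)):P('scene',u,v,22,'tray')
P('scene',245,219,62,'pink')
for u,v in((283,207),(337,281)):P('scene',u,v,83,'drawer front top/')
for u,v in((268,378),(325,358),(205,240),(222,275),(245,262),(264,300),(195,235)):P('scene',u,v,8,'tool')
for u,v in((388,287),(423,277),(447,318),(412,330)):P('scene',u,v,38,'hinged')
P('scene',488,330,0,'press');P('scene',390,385,20,'pressbase');P('scene',605,395,20,'pressbase')
P('scene',173,168,0,'crate');P('scene',320,203,0,'crate')
P('scene',378,470,30,'box')
im=cv2.imread('pics/s0.png')[280:440,220:400];cv2.imwrite('pics/c0.png',cv2.resize(im,None,fx=4,fy=3.6,interpolation=2))
E
```

```text
tin [ 404.1 -176.9   62. ]
tin [ 505.8 -264.4   62. ]
tin [ 413.1 -338.5   62. ]
tin side [ 407.5 -173.4   62. ]
tin side [ 515.6 -265.5   62. ]
unit top [691.5 147.3 105. ]
unit top [ 688.7 -118.7  105. ]
unit top [928.9 -85.9 105. ]
unit top [892.5 165.2 105. ]
unit top side [ 714.9 -109.1  105. ]
unit top side [696.4 147.5 105. ]
unit top side [909.3 164.8 105. ]
handle [491.9  62.9  67. ]
handle [520.6 -47.7  67. ]
tray [334.4 371.7  22. ]
tray [476.4 400.3  22. ]
tray [522.3 272.1  22. ]
tray [364.1 235.   22. ]
pink [449.9 167.8  62. ]
drawer front top/ [542.  149.6  83. ]
drawer front top/ [ 523.7 -166.6   83. ]
tool [ 346.2 -264.1    8. ]
tool [ 450.6 -265.5    8. ]
tool [354.4 201.9   8. ]
tool [353.6  44.4   8. ]
tool [414.3  70.4   8. ]
tool [407.8 -74.1   8. ]
tool [337.4 235.6   8. ]
hinged [ 635.9 -176.3   38. ]
hinged [ 720.2 -179.2   38. ]
hinged [ 683.5 -299.4   38. ]
hinged [ 606.6 -297.6   38. ]
press [ 765.4 -328.6    0. ]
pressbase [ 513.8 -370.3   20. ]
pressbase [ 807.7 -530.8   20. ]
crate [367.8 706.4   0. ]
crate [703.5 273.3   0. ]
box [ 417.8 -485.2   30. ]
```

View pics/c0.png

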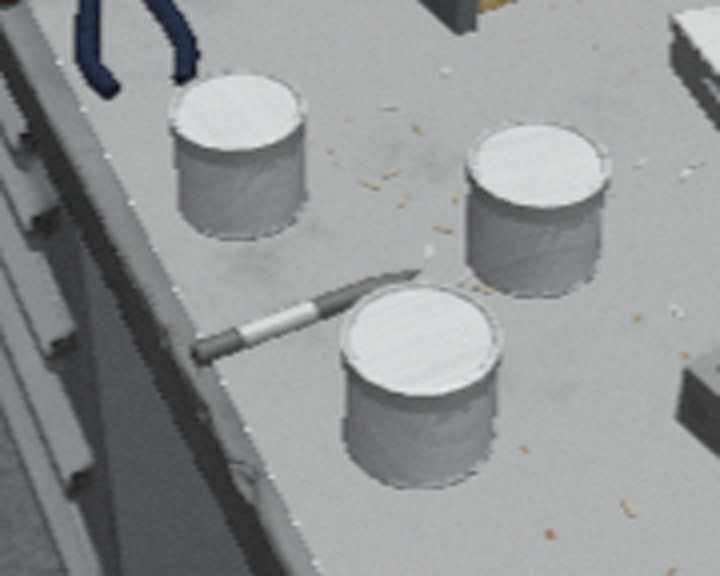

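```bash
python3 -m inch '[{"gripper":1,"dx":0.022,"dy":-0.026,"dz":0.015,"wz":-6},{"gripper":1,"dx":0.044,"dy":-0.052,"dz":0.03,"wz":-12},{"gripper":1,"dx":0.066,"dy":-0.078,"dz":0.045,"wz":-18},{"gripper":1,"dx":0.088,"dy":-0.104,"dz":0.06,"wz":-24},{"gripper":1,"dx":0.11,"dy":-0.13,"dz":0.076,"wz":-30}]'
python3 -m inch '[{"gripper":1,"dx":0.025,"dy":-0.03,"wz":-7},{"gripper":1,"dx":0.05,"dy":-0.06,"wz":-14},{"gripper":1,"dx":0.075,"dy":-0.09,"wz":-21},{"gripper":1,"dx":0.1,"dy":-0.116,"wz":-28},{"gripper":1,"dx":0.104,"dy":-0.116,"wz":-30}]'
cat >> h.py <<'E'
from scipy.spatial.transform import Rotation
def wpose():
    s=manip.read_state();T=np.eye(4);T[:3,:3]=Rotation.from_euler('xyz',s['eef_rot']).as_matrix();T[:3,3]=s['eef_pos'];return T
def wray(T,u,v,z):
    c=manip.camera_info('wrist');M=T@np.array(c['tool_from_camera'])
    d=M[:3,:3]@np.linalg.solve(np.array(c['camera_matrix']),[u,v,1.]);o=M[:3,3]
    return (o+d*(z-o[2])/d[2]).round(1)
E
python3 - <<'E'
from h import *
T=wpose();snap('wrist','w0.png');np.save('T0.npy',T);print(T.round(2),manip.read_state()['clock'],manip.read_state()['wrist_force'])
E
```

```text
[[-9.0000e-01  4.3000e-01 -0.0000e+00  2.3602e+02]
 [ 4.3000e-01  9.0000e-01 -0.0000e+00  4.9648e+02]
 [ 0.0000e+00 -0.0000e+00 -1.0000e+00  1.7316e+02]
 [ 0.0000e+00  0.0000e+00  0.0000e+00  1.0000e+00]] 0.15 [0.38416099 0.34908357 0.67362389]validation failed for argument at $[0]...
validation failed for argument at $[0]...
```

View pics/w0.png

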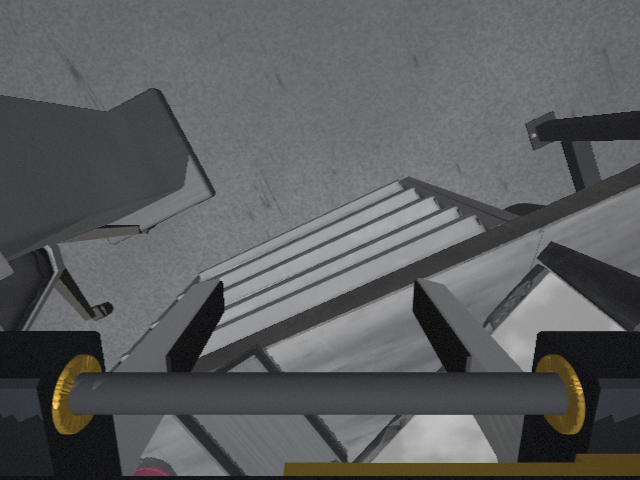

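The moves were refused, probably because each row needs all its keys. The wrist picture is still the start pose: fingers at (195,330) and (440,330), bench edge running diagonally, pink tin at (150,470). The lower part of the view is hidden by the gripper.

```bash
python3 -m inch '[{"gripper":1,"dx":0.022,"dy":-0.026,"dz":0.015,"wx":0,"wy":0,"wz":-6},{"gripper":1,"dx":0.044,"dy":-0.052,"dz":0.03,"wx":0,"wy":0,"wz":-12},{"gripper":1,"dx":0.066,"dy":-0.078,"dz":0.045,"wx":0,"wy":0,"wz":-18},{"gripper":1,"dx":0.088,"dy":-0.104,"dz":0.06,"wx":0,"wy":0,"wz":-24},{"gripper":1,"dx":0.11,"dy":-0.13,"dz":0.076,"wx":0,"wy":0,"wz":-30}]'
python3 -m inch '[{"gripper":1,"dx":0.025,"dy":-0.03,"dz":0,"wx":0,"wy":0,"wz":-7},{"gripper":1,"dx":0.05,"dy":-0.06,"dz":0,"wx":0,"wy":0,"wz":-14},{"gripper":1,"dx":0.075,"dy":-0.09,"dz":0,"wx":0,"wy":0,"wz":-21},{"gripper":1,"dx":0.1,"dy":-0.116,"dz":0,"wx":0,"wy":0,"wz":-28},{"gripper":1,"dx":0.104,"dy":-0.116,"dz":0,"wx":0,"wy":0,"wz":-30}]'
python3 - <<'E'
from h import *
T=wpose();snap('wrist','w1.png');np.save('T1.npy',T);print(T.round(2),manip.read_state()['clock'],manip.read_state()['wrist_force'])
E
```

```text
clock: 0.57
eef_pos: [346.7, 365.2, 250.1]
eef_rot: [-3.141, 0.0, 2.169]
wrist_force: [0.2, 0.3, -0.5]
finger_gap: 94.1
finger_force: 0.0
clock: 0.98
eef_pos: [452.8, 246.7, 249.3]
eef_rot: [-3.142, 0.001, 1.639]
wrist_force: [-0.1, -0.5, -0.7]
finger_gap: 93.9
finger_force: 0.0
[[-7.0000e-02  1.0000e+00  0.0000e+00  4.5281e+02]
 [ 1.0000e+00  7.0000e-02 -0.0000e+00  2.4672e+02]
 [-0.0000e+00 -0.0000e+00 -1.0000e+00  2.4934e+02]
 [ 0.0000e+00  0.0000e+00  0.0000e+00  1.0000e+00]] 1.0333 [0.03820435 0.90046205 0.61208134]
```

```bash
python3 -m inch '[{"gripper":1,"dx":0.01,"dy":-0.04,"dz":0,"wx":0,"wy":0,"wz":0},{"gripper":1,"dx":0.02,"dy":-0.08,"dz":0,"wx":0,"wy":0,"wz":0},{"gripper":1,"dx":0.03,"dy":-0.12,"dz":0,"wx":0,"wy":0,"wz":0},{"gripper":1,"dx":0.035,"dy":-0.16,"dz":0,"wx":0,"wy":0,"wz":0},{"gripper":1,"dx":0.04,"dy":-0.2,"dz":0,"wx":0,"wy":0,"wz":0}]'
python3 -m inch '[{"gripper":1,"dx":0,"dy":-0.04,"dz":0,"wx":0,"wy":0,"wz":0},{"gripper":1,"dx":0,"dy":-0.08,"dz":0,"wx":0,"wy":0,"wz":0},{"gripper":1,"dx":0,"dy":-0.12,"dz":0,"wx":0,"wy":0,"wz":0},{"gripper":1,"dx":0,"dy":-0.16,"dz":0,"wx":0,"wy":0,"wz":0},{"gripper":1,"dx":0,"dy":-0.165,"dz":0,"wx":0,"wy":0,"wz":0}]'
python3 - <<'E'
from h import *
T=wpose();b=snap('wrist','w2.png');np.save('T2.npy',T);print(T.round(2))
a=cv2.imread('pics/w1.png');c=np.vstack([a[:400],b[:400]]);cv2.imwrite('pics/c1.png',cv2.resize(c,None,fx=.75,fy=.75,interpolation=cv2.INTER_AREA))
E
```

```text
clock: 1.45
eef_pos: [489.8, 49.6, 249.5]
eef_rot: [-3.141, -0.0, 1.653]
wrist_force: [1.1, 1.0, 0.2]
finger_gap: 94.2
finger_force: 0.0
clock: 1.87
eef_pos: [489.6, -118.4, 249.3]
eef_rot: [-3.141, 0.001, 1.649]
wrist_force: [-0.7, 0.3, 0.8]
finger_gap: 93.8
finger_force: 0.0
[[-8.0000e-02  1.0000e+00 -0.0000e+00  4.8957e+02]
 [ 1.0000e+00  8.0000e-02 -0.0000e+00 -1.1837e+02]
 [-0.0000e+00 -0.0000e+00 -1.0000e+00  2.4927e+02]
 [ 0.0000e+00  0.0000e+00  0.0000e+00  1.0000e+00]]
```

View pics/c1.png

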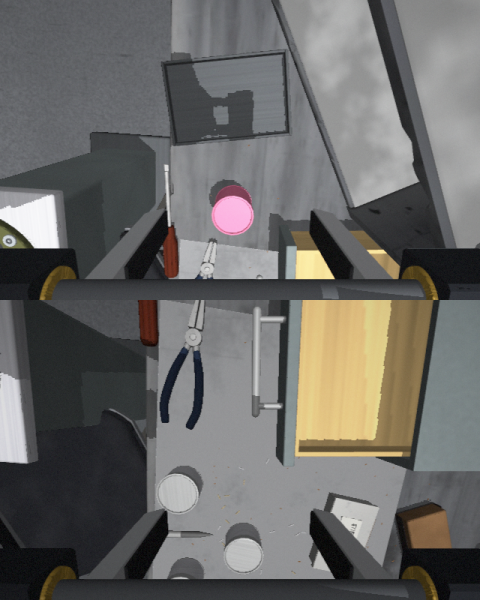

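The wrist views show the tray corners at (163,64), (285,51), (289,131) and (174,145) in the upper half. In the lower half the handle bar runs from (257,308) to (256,414), and the drawer's front wall is at x≈280–297. Its right wall is at y≈445–457 and the top board edge runs from (433,300) to (414,470). Tin lids are at (180,492) and (244,555).

```bash
python3 - <<'E'
from h import *
T1=np.load('T1.npy');T2=np.load('T2.npy')
W=lambda T,u,v,z,l:print(l,wray(T,u/.75,v/.75,z))
q=[wray(T1,u/.75,v/.75,22) for u,v in((163,64),(285,51),(289,131),(174,145))]
print('tray',q,np.mean(q,0),[np.linalg.norm(q[i]-q[i-1]) for i in range(4)])
B=lambda u,v,z,l:W(T2,u,v-300,z,l)
B(257,308,67,'handle top');B(256,414,67,'handle bot')
B(297,320,83,'front inner top');B(297,450,83,'front inner');B(281,463,83,'front outer corner')
B(355,446,83,'right wall inner top');B(355,457,83,'right wall outer top')
B(433,302,105,'board');B(414,470,105,'board')
B(180,491,62,'tin1');B(244,553,62,'tin2')
B(213,535,6,'punch tip')
W(T1,233,215,62,'pink')
W(T1,352,208,0,'crate foot');W(T1,275,0,0,'crate foot')
E
```

```text
tray [array([338.6, 371.9,  22. ]), array([508.4, 400.5,  22. ]), array([526.3, 291.3,  22. ]), array([355.5, 258.7,  22. ])] [432.2 330.6  22. ] [np.float64(114.45457614267765), np.float64(172.1917535772256), np.float64(110.6573540258396), np.float64(173.88329419469827)]
handle top [498.   72.7  67. ]
handle bot [508.4 -51.6  67. ]
front inner top [545.4  59.1  83. ]
front inner [565.  -92.7  83. ]
front outer corner [ 546.2 -111.4   83. ]
right wall inner top [639.5 -81.6  83. ]
right wall outer top [642.1 -95.9  83. ]
board [687.1  82.  105. ]
board [ 709.4 -103.4  105. ]
tin1 [ 410.4 -166.7   62. ]
tin2 [ 509.6 -256.8   62. ]
punch tip [ 457.9 -257.1    6. ]
pink [451.2 167.9  62. ]
crate foot [649.9 170.3   0. ]
crate foot [490.2 469.6  -0. ]
```

```bash
python3 -m inch '[{"gripper":1,"dx":-0.018,"dy":-0.011,"dz":-0.03,"wx":0,"wy":0,"wz":0},{"gripper":1,"dx":-0.036,"dy":-0.022,"dz":-0.06,"wx":0,"wy":0,"wz":0},{"gripper":1,"dx":-0.054,"dy":-0.034,"dz":-0.09,"wx":0,"wy":0,"wz":0},{"gripper":1,"dx":-0.072,"dy":-0.046,"dz":-0.12,"wx":0,"wy":0,"wz":0},{"gripper":1,"dx":-0.082,"dy":-0.054,"dz":-0.14,"wx":0,"wy":0,"wz":0}]'
cat >> h.py <<'E'
def lid(fn):
    T=wpose();im=snap('wrist',fn);g=cv2.GaussianBlur(cv2.cvtColor(im,cv2.COLOR_BGR2GRAY),(5,5),0)
    for th in (110,130,150,170,190,205):
        m=(g>th).astype(np.uint8)
        for c in cv2.findContours(m,cv2.RETR_EXTERNAL,cv2.CHAIN_APPROX_NONE)[0]:
            if cv2.contourArea(c)<2500:continue
            (x,y),(a,b),_=cv2.fitEllipse(c)
            f=cv2.contourArea(c)/(np.pi*a*b/4)
            if a/b>.85 and abs(f-1)<.06: print(th,round(x),round(y),round(a),round(b),wray(T,x,y,62),'dia',(b/386*(wray(T,x,y,62)[2]*0+T[2,3]+203-62)).round(1),'d',(wray(T,x,y,62)-T[:3,3]).round(1))
    print('tcp',T[:3,3].round(1),manip.read_state()['clock'])
E
python3 -c "
from h import *
lid('w3.png')"
```

```text
clock: 2.33
eef_pos: [406.1, -166.9, 107.3]
eef_rot: [-3.14, -0.001, 1.653]
wrist_force: [0.4, 0.6, -0.7]
finger_gap: 93.9
finger_force: 0.0
tcp [ 406.1 -166.9  107.3] 2.3833
```

View pics/w3.png

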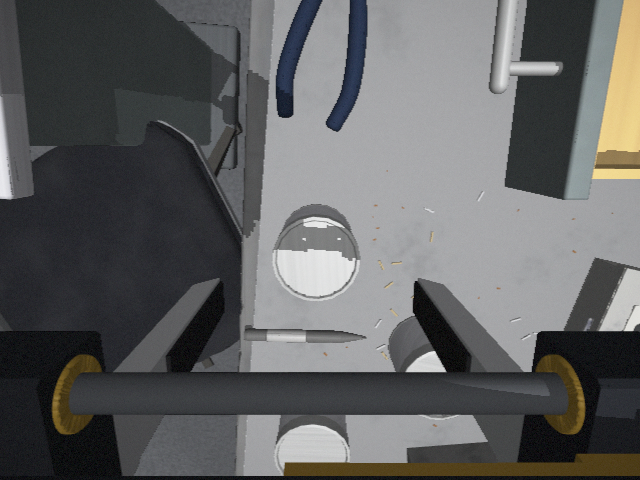

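The lid is centred near (316,258) and spans x 272–360 and y 216–300. It is partly shadowed, and the fingers straddle it.

```bash
python3 -c "
from h import *
T=wpose();print(wray(T,316,258,62),wray(T,272,258,62),wray(T,360,258,62),'tin3',wray(T,312,452,62),'tin2',wray(T,435,380,62))"
```

```text
[ 403.9 -169.6   62. ] [ 373.9 -172.1   62. ] [ 433.8 -167.1   62. ] tin3 [ 413.5 -327.9   62. ] tin2 [ 499.5 -256.3   62. ]
```

```bash
python3 -m inch '[{"gripper":1,"dx":-0.002,"dy":-0.003,"dz":-0.03,"wx":0,"wy":0,"wz":0},{"gripper":1,"dx":-0.002,"dy":-0.003,"dz":-0.055,"wx":0,"wy":0,"wz":0},{"gripper":1,"dx":-0.002,"dy":-0.003,"dz":-0.08,"wx":0,"wy":0,"wz":0},{"gripper":0.5,"dx":-0.002,"dy":-0.003,"dz":-0.08,"wx":0,"wy":0,"wz":0},{"gripper":0.5,"dx":-0.002,"dy":-0.003,"dz":-0.08,"wx":0,"wy":0,"wz":0}]' 25
python3 -m inch '[{"gripper":0.5,"dx":0,"dy":0,"dz":0,"wx":0,"wy":0,"wz":0},{"gripper":0.5,"dx":0,"dy":0,"dz":0,"wx":0,"wy":0,"wz":0},{"gripper":0.5,"dx":0,"dy":0,"dz":0,"wx":0,"wy":0,"wz":0},{"gripper":0.5,"dx":0,"dy":0,"dz":0,"wx":0,"wy":0,"wz":0},{"gripper":0.5,"dx":0,"dy":0,"dz":0,"wx":0,"wy":0,"wz":0}]' 25
```

```text
clock: 2.8
eef_pos: [406.5, -170.2, 30.0]
eef_rot: [-3.141, -0.001, 1.652]
wrist_force: [0.6, -0.3, 0.9]
finger_gap: 83.9
finger_force: 0.0
clock: 3.22
eef_pos: [406.4, -171.4, 30.2]
eef_rot: [3.141, 0.001, 1.651]
wrist_force: [0.5, -0.3, -0.2]
finger_gap: 50.4
finger_force: 0.0
```

```bash
python3 -c "
from h import *
snap('wrist','w4.png');s=manip.read_state();print(s['finger_gap'],s['finger_force'],s['eef_pos'])
a=snap('scene','s1.png');w=cv2.imread('pics/w4.png')
cv2.imwrite('pics/c2.png',np.hstack([cv2.resize(w,(400,300)),cv2.resize(a[200:440,200:520],(400,300))]))"
```

```text
48.528530640363 0.0 [ 406.35207772 -171.37825537   30.06004358]
```

View pics/c2.png

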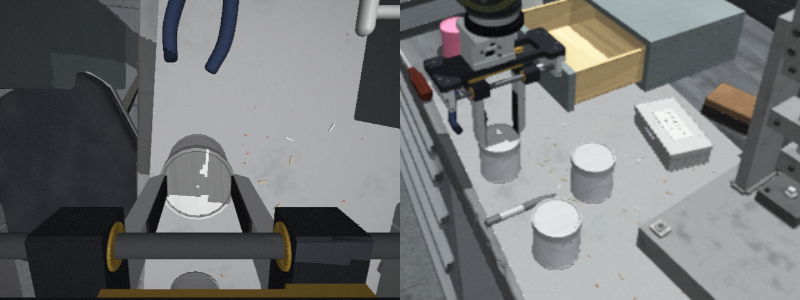

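```bash
python3 -c "
from h import *
w=cv2.imread('pics/w4.png')[200:400,180:460];a=cv2.imread('pics/s1.png')[200:360,220:340]
cv2.imwrite('pics/c3.png',np.hstack([cv2.resize(w,(440,314)),cv2.resize(cv2.copyMakeBorder(a,0,0,0,0,0),(360,480))[:314]]) if 0 else np.hstack([cv2.copyMakeBorder(cv2.resize(w,(440,314)),0,166,0,0,0),cv2.resize(a,(360,480),interpolation=2)]))"
```

```text
(no output)
```

View pics/c3.png

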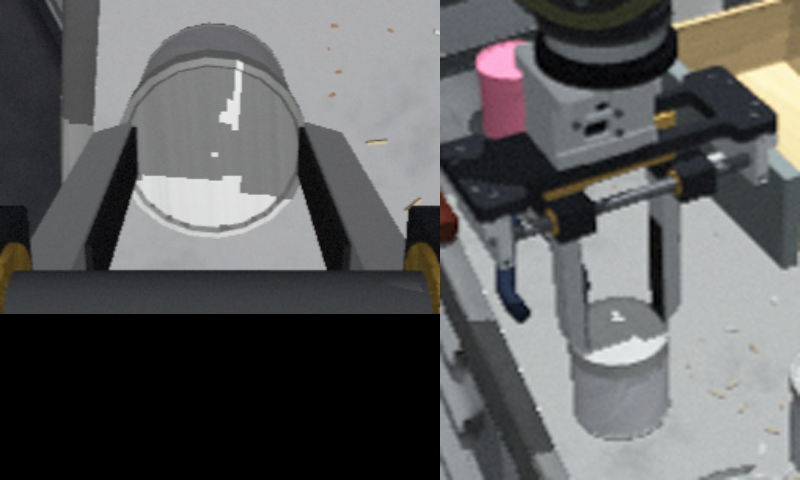

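```bash
python3 -c "
from h import *
for z in(30,60,80,100):print(z,ray('scene',266.7,316.7,z),ray('scene',296,305,z))
c=manip.camera_info('scene');K=c['camera_matrix']
for p in ((406,-171,30),(406,-171,62),(406,-171,90)):
  q=K@(np.array(c['R'])@p+c['t']);print(p,(q/q[2]).round(1))
s=manip.read_state();print(s)
"
```

```text
30 [ 388.2 -146.7   30. ] [ 450.6 -139.5   30. ]
60 [ 378.1 -178.7   60. ] [ 437.2 -171.9   60. ]
80 [ 371.4 -200.    80. ] [ 428.3 -193.5   80. ]
100 [ 364.7 -221.3  100. ] [ 419.3 -215.1  100. ]
(406, -171, 30) [280.4 322.    1. ]
(406, -171, 62) [279.8 308.7   1. ]
(406, -171, 90) [279.2 296.6   1. ]
{'clock': 3.3167, 'joints': array([-4.82226194e-01,  2.49259408e-01,  1.96117475e+00, -1.29964206e-05,
        9.30755938e-01, -5.62003393e-01]), 'qd': array([-0.00051937,  0.00606871,  0.0009901 , -0.00015559,  0.0004969 ,
       -0.00049618]), 'effort': array([ 4.86776093e-02, -4.29418194e+01, -2.79268599e+01,  4.49179870e-02,
        6.04051142e-02,  1.42475514e-03]), 'eef_pos': array([ 406.25352168, -171.34350616,   29.92577888]), 'eef_rot': array([3.14125757e+00, 2.23339861e-04, 1.65058125e+00]), 'wrist_force': array([-0.19856757, -0.43983291,  0.62043876]), 'moment': array([-0.05312599,  0.07694778,  0.02054287]), 'finger_force': 0.0, 'finger_gap': 47.77435629735684}
```

The scene ray puts the real fingertips at about z 60, roughly 32 mm above the reported TCP. The wrist view agrees, with the tips at depth about 188 mm instead of 221. So the fingers closed above the lid. I'll reopen, go lower and watch the force.

```bash
python3 -m inch '[{"gripper":1,"dx":0,"dy":0,"dz":0.01,"wx":0,"wy":0,"wz":0},{"gripper":1,"dx":0,"dy":0,"dz":0.015,"wx":0,"wy":0,"wz":0},{"gripper":1,"dx":0,"dy":0,"dz":0.015,"wx":0,"wy":0,"wz":0},{"gripper":1,"dx":-0.002,"dy":0.001,"dz":0.015,"wx":0,"wy":0,"wz":0},{"gripper":1,"dx":-0.002,"dy":0.001,"dz":0.015,"wx":0,"wy":0,"wz":0}]'
python3 -m inch '[{"gripper":1,"dx":0,"dy":0,"dz":-0.008,"wx":0,"wy":0,"wz":0},{"gripper":1,"dx":0,"dy":0,"dz":-0.016,"wx":0,"wy":0,"wz":0},{"gripper":1,"dx":0,"dy":0,"dz":-0.024,"wx":0,"wy":0,"wz":0},{"gripper":1,"dx":0,"dy":0,"dz":-0.03,"wx":0,"wy":0,"wz":0},{"gripper":1,"dx":0,"dy":0,"dz":-0.03,"wx":0,"wy":0,"wz":0}]'
```

```text
clock: 3.73
eef_pos: [403.8, -170.1, 44.6]
eef_rot: [-3.141, -0.0, 1.651]
wrist_force: [-0.5, -0.7, -0.6]
finger_gap: 77.5
finger_force: 0.0
clock: 4.15
eef_pos: [403.3, -169.9, 12.9]
eef_rot: [-3.139, -0.001, 1.651]
wrist_force: [0.8, -0.1, -0.7]
finger_gap: 93.8
finger_force: 0.0
```

```bash
python3 -c "
from h import *
w=snap('wrist','w5.png')
T=wpose();print(T[:3,3],manip.read_state()['finger_gap'])
g=cv2.cvtColor(w,cv2.COLOR_BGR2GRAY)
for v in (280,290,300,310,320):print(v,g[v,190:450:6])"
```

```text
[ 403.66098182 -170.0427345    13.72405403] 93.63583594634245
280 [ 43  45  34  59  89  72  78  74  71 162 161 162 146 114 116 115 116 119
 120 119 118 115 119 120 118 220 223 220 219 218 153 211 160 161 158 158
 161 159  78  93 158 155 153 149]
290 [ 90  93  90  93  20  17  81  71  77 154 157 158 118 118 119 116 116 120
 120 114 122 116 119 119 218 216 220 218 219 214 220 148 203 161 162 159
 159 159   5  56  91  90  93  94]
300 [ 89  92  88  16  11   8 130 125 135 156 159 117 105 115 120 111 114 119
 117 114 119 118 118 121 186 117 118 210 215 209 219 216 199 160 157 163
  90 132  10  16  17  90  90  91]
310 [ 89  79  19  14  17  13 127 123 127 158 160 121 109 118 120 114 113 116
 116 116 116 117 116 118 116 115 120 117 119 116 122 119  80 136 162 161
 161 141  14  17  20  20  90  89]
320 [ 66   9  14   4   7 104 128 124 159 159 161 121 101 113 121 115 113 117
 157 117 118 117 118 117 117 118 115 116 184 114 121 116 101 158 160 157
 161 160  11  13  12  14  11  73]
```

```bash
python3 -m inch '[{"gripper":1,"dx":0,"dy":0,"dz":-0.006,"wx":0,"wy":0,"wz":0},{"gripper":1,"dx":0,"dy":0,"dz":-0.012,"wx":0,"wy":0,"wz":0},{"gripper":1,"dx":0,"dy":0,"dz":-0.017,"wx":0,"wy":0,"wz":0},{"gripper":1,"dx":0,"dy":0,"dz":-0.021,"wx":0,"wy":0,"wz":0},{"gripper":0.3,"dx":0,"dy":0,"dz":-0.021,"wx":0,"wy":0,"wz":0}]' 25
python3 -m inch '[{"gripper":0.3,"dx":0,"dy":0,"dz":0,"wx":0,"wy":0,"wz":0},{"gripper":0.3,"dx":0,"dy":0,"dz":0,"wx":0,"wy":0,"wz":0},{"gripper":0.3,"dx":0,"dy":0,"dz":0,"wx":0,"wy":0,"wz":0},{"gripper":0.3,"dx":0,"dy":0,"dz":0,"wx":0,"wy":0,"wz":0},{"gripper":0.3,"dx":0,"dy":0,"dz":0,"wx":0,"wy":0,"wz":0}]' 25
```

```text
clock: 4.62
eef_pos: [403.7, -170.1, -7.2]
eef_rot: [-3.14, -0.001, 1.651]
wrist_force: [-0.5, 0.2, 0.0]
finger_gap: 90.3
finger_force: 0.0
clock: 5.03
eef_pos: [404.4, -170.4, -6.1]
eef_rot: [3.141, 0.0, 1.651]
wrist_force: [0.0, 0.7, -0.1]
finger_gap: 59.4
finger_force: 25.0
```

```bash
python3 -m inch '[{"gripper":0.3,"dx":0,"dy":0,"dz":0.01,"wx":0,"wy":0,"wz":0},{"gripper":0.3,"dx":0,"dy":0,"dz":0.025,"wx":0,"wy":0,"wz":0},{"gripper":0.3,"dx":0,"dy":0,"dz":0.045,"wx":0,"wy":0,"wz":0},{"gripper":0.3,"dx":0,"dy":0,"dz":0.065,"wx":0,"wy":0,"wz":0},{"gripper":0.3,"dx":0,"dy":0,"dz":0.08,"wx":0,"wy":0,"wz":0}]' 25
python3 -m inch '[{"gripper":0.3,"dx":0,"dy":0,"dz":0.01,"wx":0,"wy":0,"wz":0},{"gripper":0.3,"dx":0,"dy":0,"dz":0.02,"wx":0,"wy":0,"wz":0},{"gripper":0.3,"dx":0,"dy":0,"dz":0.02,"wx":0,"wy":0,"wz":0},{"gripper":0.3,"dx":0,"dy":0,"dz":0.02,"wx":0,"wy":0,"wz":0},{"gripper":0.3,"dx":0,"dy":0,"dz":0.02,"wx":0,"wy":0,"wz":0}]' 25
```

```text
clock: 5.45
eef_pos: [404.0, -170.2, 75.4]
eef_rot: [3.141, 0.0, 1.651]
wrist_force: [-0.5, -0.3, -4.9]
finger_gap: 59.3
finger_force: 25.0
clock: 5.87
eef_pos: [403.7, -170.0, 92.8]
eef_rot: [-3.14, -0.001, 1.651]
wrist_force: [0.8, 0.4, -5.8]
finger_gap: 58.8
finger_force: 25.0
```

A reading of −5.8 N means tin 1 is full. I'll carry it to the drawer.

```bash
python3 -m inch '[{"gripper":0.3,"dx":0.01,"dy":0.006,"dz":0.01,"wx":0,"wy":0,"wz":0},{"gripper":0.3,"dx":0.03,"dy":0.018,"dz":0.02,"wx":0,"wy":0,"wz":0},{"gripper":0.3,"dx":0.055,"dy":0.035,"dz":0.03,"wx":0,"wy":0,"wz":0},{"gripper":0.3,"dx":0.08,"dy":0.053,"dz":0.03,"wx":0,"wy":0,"wz":0},{"gripper":0.3,"dx":0.105,"dy":0.07,"dz":0.03,"wx":0,"wy":0,"wz":0}]' 25
python3 -m inch '[{"gripper":0.3,"dx":0.025,"dy":0.018,"dz":0,"wx":0,"wy":0,"wz":0},{"gripper":0.3,"dx":0.05,"dy":0.035,"dz":0,"wx":0,"wy":0,"wz":0},{"gripper":0.3,"dx":0.075,"dy":0.05,"dz":0,"wx":0,"wy":0,"wz":0},{"gripper":0.3,"dx":0.095,"dy":0.06,"dz":0,"wx":0,"wy":0,"wz":0},{"gripper":0.3,"dx":0.105,"dy":0.066,"dz":0,"wx":0,"wy":0,"wz":0}]' 25
python3 -c "
from h import *
T=wpose();np.save('T6.npy',T);w=snap('wrist','w6.png')"
```

```text
clock: 6.28
eef_pos: [510.0, -99.3, 123.1]
eef_rot: [-3.141, -0.0, 1.65]
wrist_force: [-0.3, -0.7, -5.6]
finger_gap: 59.3
finger_force: 25.0
clock: 6.7
eef_pos: [615.4, -32.8, 121.7]
eef_rot: [-3.14, -0.001, 1.652]
wrist_force: [-0.3, -0.4, -6.3]
finger_gap: 59.1
finger_force: 25.0
```

View pics/w6.png

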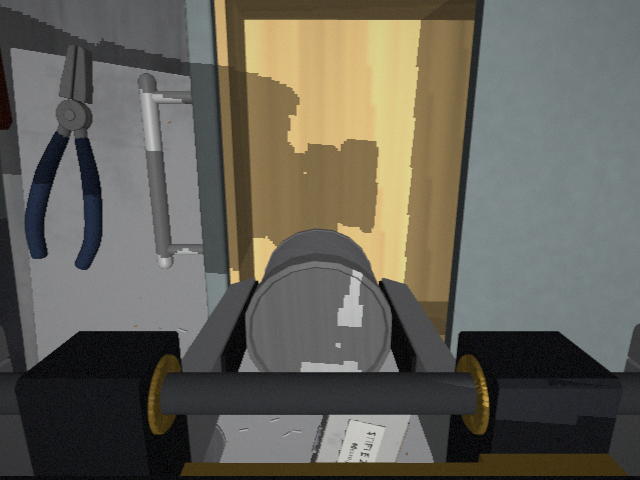

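Tin 1 is held square, with its lid around (319,320). The handle runs from (148,80) to (166,262). The drawer's inner front wall is at u≈216–230, the top board edge runs (480,0)–(455,290), and the floor's far (+y) edge is at v≈20.

```bash
python3 -c "
from h import *
T=np.load('T6.npy')
for l,u,v,z in(('handle',148,80,67),('handle',166,262,67),('front in top',217,50,83),('front in top',229,230,83),('floor front',244,60,22),('board',480,0,105),('board',456,280,105),('floor y+',340,20,22),('floor y-',430,303,22),('lid',319,322,131)):print(l,wray(T,u,v,z))"
```

```text
handle [498.9  70.5  67. ]
handle [508.2 -50.7  67. ]
front in top [546.7  88.5  83. ]
front in top [556.3 -19.7  83. ]
floor front [551.   95.3  22. ]
board [688.8 119.1 105. ]
board [702.6 -34.8 105. ]
floor y+ [619.1 127.4  22. ]
floor y- [717.4 -84.6  22. ]
lid [619.  -57.6 131. ]
```

```bash
python3 -m inch '[{"gripper":0.3,"dx":0.004,"dy":0.006,"dz":-0.015,"wx":0,"wy":0,"wz":0},{"gripper":0.3,"dx":0.004,"dy":0.006,"dz":-0.035,"wx":0,"wy":0,"wz":0},{"gripper":0.3,"dx":0.004,"dy":0.006,"dz":-0.055,"wx":0,"wy":0,"wz":0},{"gripper":0.3,"dx":0.004,"dy":0.006,"dz":-0.075,"wx":0,"wy":0,"wz":0},{"gripper":0.3,"dx":0.004,"dy":0.006,"dz":-0.09,"wx":0,"wy":0,"wz":0}]' 25
python3 -m inch '[{"gripper":0.3,"dx":0,"dy":0,"dz":-0.005,"wx":0,"wy":0,"wz":0},{"gripper":0.3,"dx":0,"dy":0,"dz":-0.009,"wx":0,"wy":0,"wz":0},{"gripper":0.3,"dx":0,"dy":0,"dz":-0.013,"wx":0,"wy":0,"wz":0},{"gripper":0.3,"dx":0,"dy":0,"dz":-0.015,"wx":0,"wy":0,"wz":0},{"gripper":0.3,"dx":0,"dy":0,"dz":-0.015,"wx":0,"wy":0,"wz":0}]' 25
```

```text
clock: 7.17
eef_pos: [616.7, -28.3, 30.5]
eef_rot: [-3.138, -0.001, 1.651]
wrist_force: [-0.5, 0.5, -5.9]
finger_gap: 59.1
finger_force: 25.0
clock: 7.58
eef_pos: [618.2, -28.3, 18.8]
eef_rot: [3.141, 0.0, 1.651]
wrist_force: [0.5, 0.4, -5.3]
finger_gap: 58.8
finger_force: 25.0
```

```bash
python3 -m inch '[{"gripper":0.3,"dx":0,"dy":0,"dz":-0.001,"wx":0,"wy":0,"wz":0},{"gripper":0.3,"dx":0,"dy":0,"dz":-0.002,"wx":0,"wy":0,"wz":0},{"gripper":0.3,"dx":0,"dy":0,"dz":-0.003,"wx":0,"wy":0,"wz":0},{"gripper":0.3,"dx":0,"dy":0,"dz":-0.003,"wx":0,"wy":0,"wz":0},{"gripper":0.3,"dx":0,"dy":0,"dz":-0.003,"wx":0,"wy":0,"wz":0}]' 25
```

```text
clock: 8.0
eef_pos: [618.3, -28.3, 15.9]
eef_rot: [3.141, 0.0, 1.651]
wrist_force: [-0.3, 0.5, -3.6]
finger_gap: 59.2
finger_force: 25.0
```

```bash
python3 -m inch '[{"gripper":0.3,"dx":0,"dy":0,"dz":-0.001,"wx":0,"wy":0,"wz":0},{"gripper":0.3,"dx":0,"dy":0,"dz":-0.001,"wx":0,"wy":0,"wz":0},{"gripper":0.78,"dx":0,"dy":0,"dz":-0.001,"wx":0,"wy":0,"wz":0},{"gripper":0.78,"dx":0,"dy":0,"dz":-0.001,"wx":0,"wy":0,"wz":0},{"gripper":0.78,"dx":0,"dy":0,"dz":-0.001,"wx":0,"wy":0,"wz":0}]' 25
python3 -m inch '[{"gripper":0.78,"dx":0,"dy":0,"dz":0.01,"wx":0,"wy":0,"wz":0},{"gripper":0.78,"dx":0,"dy":0,"dz":0.03,"wx":0,"wy":0,"wz":0},{"gripper":0.78,"dx":0,"dy":0,"dz":0.06,"wx":0,"wy":0,"wz":0},{"gripper":0.78,"dx":0,"dy":0,"dz":0.1,"wx":0,"wy":0,"wz":0},{"gripper":1,"dx":0,"dy":0,"dz":0.13,"wx":0,"wy":0,"wz":0}]'
```

```text
clock: 8.42
eef_pos: [618.2, -28.3, 14.8]
eef_rot: [3.141, 0.0, 1.651]
wrist_force: [0.6, 0.8, 0.5]
finger_gap: 72.4
finger_force: 0.0
clock: 8.83
eef_pos: [618.4, -28.3, 148.3]
eef_rot: [3.14, 0.0, 1.651]
wrist_force: [-0.8, -0.5, 0.3]
finger_gap: 77.0
finger_force: 0.0
```

```bash
python3 -m inch '[{"gripper":1,"dx":-0.015,"dy":-0.035,"dz":0,"wx":0,"wy":0,"wz":0},{"gripper":1,"dx":-0.03,"dy":-0.07,"dz":0,"wx":0,"wy":0,"wz":0},{"gripper":1,"dx":-0.045,"dy":-0.105,"dz":0,"wx":0,"wy":0,"wz":0},{"gripper":1,"dx":-0.06,"dy":-0.14,"dz":0,"wx":0,"wy":0,"wz":0},{"gripper":1,"dx":-0.075,"dy":-0.17,"dz":0,"wx":0,"wy":0,"wz":0}]'
python3 -m inch '[{"gripper":1,"dx":-0.015,"dy":-0.03,"dz":-0.01,"wx":0,"wy":0,"wz":0},{"gripper":1,"dx":-0.03,"dy":-0.055,"dz":-0.025,"wx":0,"wy":0,"wz":0},{"gripper":1,"dx":-0.035,"dy":-0.062,"dz":-0.04,"wx":0,"wy":0,"wz":0},{"gripper":1,"dx":-0.035,"dy":-0.062,"dz":-0.04,"wx":0,"wy":0,"wz":0},{"gripper":1,"dx":-0.035,"dy":-0.062,"dz":-0.04,"wx":0,"wy":0,"wz":0}]'
cat >> h.py <<'E'
def hough(im,r=44):
    g=cv2.medianBlur(cv2.cvtColor(im,cv2.COLOR_BGR2GRAY)[:370],5)
    c=cv2.HoughCircles(g,cv2.HOUGH_GRADIENT,1,40,param1=100,param2=14,minRadius=r-6,maxRadius=r+6)
    return [] if c is None else c[0][:5]
E
python3 -c "
from h import *
print(hough(cv2.imread('pics/w3.png')))
T=wpose();w=snap('wrist','w7.png');print(T[:3,3])
for x,y,r in hough(w):print(x,y,r,wray(T,x,y,62))"
```

```text
clock: 9.25
eef_pos: [542.2, -200.2, 145.6]
eef_rot: [3.141, 0.001, 1.65]
wrist_force: [1.1, -0.2, 0.2]
finger_gap: 94.0
finger_force: 0.0
clock: 9.67
eef_pos: [508.1, -260.2, 105.1]
eef_rot: [-3.141, -0.0, 1.65]
wrist_force: [0.3, 0.3, -0.0]
finger_gap: 94.3
finger_force: 0.0
[[315.5 259.5  43.5]]
[ 508.05508072 -260.2332186   105.09195948]
317.5 256.5 42.9 [ 508.8 -261.9   62. ]
```

```bash
python3 -m inch '[{"gripper":1,"dx":0.001,"dy":-0.002,"dz":-0.025,"wx":0,"wy":0,"wz":0},{"gripper":1,"dx":0.001,"dy":-0.002,"dz":-0.05,"wx":0,"wy":0,"wz":0},{"gripper":1,"dx":0.001,"dy":-0.002,"dz":-0.075,"wx":0,"wy":0,"wz":0},{"gripper":1,"dx":0.001,"dy":-0.002,"dz":-0.1,"wx":0,"wy":0,"wz":0},{"gripper":0.3,"dx":0.001,"dy":-0.002,"dz":-0.11,"wx":0,"wy":0,"wz":0}]' 25
python3 -m inch '[{"gripper":0.3,"dx":0,"dy":0,"dz":0,"wx":0,"wy":0,"wz":0},{"gripper":0.3,"dx":0,"dy":0,"dz":0,"wx":0,"wy":0,"wz":0},{"gripper":0.3,"dx":0,"dy":0,"dz":0,"wx":0,"wy":0,"wz":0},{"gripper":0.3,"dx":0,"dy":0,"dz":0,"wx":0,"wy":0,"wz":0},{"gripper":0.3,"dx":0,"dy":0,"dz":0,"wx":0,"wy":0,"wz":0}]' 25
python3 -m inch '[{"gripper":0.3,"dx":0,"dy":0,"dz":0.01,"wx":0,"wy":0,"wz":0},{"gripper":0.3,"dx":0,"dy":0,"dz":0.025,"wx":0,"wy":0,"wz":0},{"gripper":0.3,"dx":0,"dy":0,"dz":0.045,"wx":0,"wy":0,"wz":0},{"gripper":0.3,"dx":0,"dy":0,"dz":0.065,"wx":0,"wy":0,"wz":0},{"gripper":0.3,"dx":0,"dy":0,"dz":0.08,"wx":0,"wy":0,"wz":0}]' 25
python3 -m inch '[{"gripper":0.3,"dx":0,"dy":0,"dz":0.015,"wx":0,"wy":0,"wz":0},{"gripper":0.3,"dx":0,"dy":0,"dz":0.03,"wx":0,"wy":0,"wz":0},{"gripper":0.3,"dx":0,"dy":0,"dz":0.045,"wx":0,"wy":0,"wz":0},{"gripper":0.3,"dx":0,"dy":0,"dz":0.05,"wx":0,"wy":0,"wz":0},{"gripper":0.3,"dx":0,"dy":0,"dz":0.05,"wx":0,"wy":0,"wz":0}]' 25
```

```text
clock: 10.13
eef_pos: [509.2, -260.7, -7.2]
eef_rot: [-3.14, -0.001, 1.652]
wrist_force: [0.2, 0.6, -0.7]
finger_gap: 90.2
finger_force: 0.0
clock: 10.55
eef_pos: [509.8, -262.6, -3.9]
eef_rot: [3.14, 0.001, 1.651]
wrist_force: [-1.9, 0.6, 8.3]
finger_gap: 59.6
finger_force: 25.0
clock: 10.97
eef_pos: [509.5, -262.5, 77.3]
eef_rot: [3.14, 0.001, 1.651]
wrist_force: [0.0, -0.5, -1.9]
finger_gap: 59.5
finger_force: 25.0
clock: 11.38
eef_pos: [509.7, -262.6, 126.4]
eef_rot: [3.139, 0.002, 1.651]
wrist_force: [0.1, 0.0, -1.3]
finger_gap: 59.3
finger_force: 25.0
```

Tin 2 reads about −1.5 N, so it is empty and goes to the tray.

```bash
python3 -m inch '[{"gripper":0.3,"dx":-0.005,"dy":0.03,"dz":0,"wx":0,"wy":0,"wz":0},{"gripper":0.3,"dx":-0.014,"dy":0.07,"dz":0,"wx":0,"wy":0,"wz":0},{"gripper":0.3,"dx":-0.022,"dy":0.11,"dz":0,"wx":0,"wy":0,"wz":0},{"gripper":0.3,"dx":-0.03,"dy":0.15,"dz":0,"wx":0,"wy":0,"wz":0},{"gripper":0.3,"dx":-0.038,"dy":0.19,"dz":0,"wx":0,"wy":0,"wz":0}]' 25
python3 -m inch '[{"gripper":0.3,"dx":-0.008,"dy":0.04,"dz":0,"wx":0,"wy":0,"wz":0},{"gripper":0.3,"dx":-0.016,"dy":0.08,"dz":0,"wx":0,"wy":0,"wz":0},{"gripper":0.3,"dx":-0.024,"dy":0.12,"dz":0,"wx":0,"wy":0,"wz":0},{"gripper":0.3,"dx":-0.032,"dy":0.16,"dz":0,"wx":0,"wy":0,"wz":0},{"gripper":0.3,"dx":-0.04,"dy":0.2,"dz":0,"wx":0,"wy":0,"wz":0}]' 25
python3 -m inch '[{"gripper":0.3,"dx":-0.008,"dy":0.04,"dz":0,"wx":0,"wy":0,"wz":0},{"gripper":0.3,"dx":-0.016,"dy":0.08,"dz":0,"wx":0,"wy":0,"wz":0},{"gripper":0.3,"dx":-0.024,"dy":0.12,"dz":0,"wx":0,"wy":0,"wz":0},{"gripper":0.3,"dx":-0.032,"dy":0.16,"dz":0,"wx":0,"wy":0,"wz":0},{"gripper":0.3,"dx":-0.039,"dy":0.195,"dz":0,"wx":0,"wy":0,"wz":0}]' 25
python3 -m inch '[{"gripper":0.3,"dx":0,"dy":0,"dz":-0.02,"wx":0,"wy":0,"wz":0},{"gripper":0.3,"dx":0,"dy":0,"dz":-0.045,"wx":0,"wy":0,"wz":0},{"gripper":0.3,"dx":0,"dy":0,"dz":-0.07,"wx":0,"wy":0,"wz":0},{"gripper":0.3,"dx":0,"dy":0,"dz":-0.09,"wx":0,"wy":0,"wz":0},{"gripper":0.3,"dx":0,"dy":0,"dz":-0.1,"wx":0,"wy":0,"wz":0}]' 25
```

```text
clock: 11.8
eef_pos: [469.9, -70.6, 123.9]
eef_rot: [-3.141, -0.0, 1.65]
wrist_force: [1.2, 0.2, -1.6]
finger_gap: 59.5
finger_force: 25.0
clock: 12.22
eef_pos: [429.9, 129.4, 124.1]
eef_rot: [-3.141, 0.0, 1.65]
wrist_force: [1.0, -0.1, -2.1]
finger_gap: 59.5
finger_force: 25.0
clock: 12.63
eef_pos: [390.8, 324.8, 124.0]
eef_rot: [-3.141, 0.0, 1.651]
wrist_force: [1.2, 0.1, -2.0]
finger_gap: 59.2
finger_force: 25.0
clock: 13.05
eef_pos: [390.6, 321.7, 21.6]
eef_rot: [-3.138, 0.002, 1.651]
wrist_force: [-1.1, -0.5, -2.4]
finger_gap: 59.4
finger_force: 25.0
```

```bash
python3 -m inch '[{"gripper":0.3,"dx":0,"dy":0.001,"dz":-0.006,"wx":0,"wy":0,"wz":0},{"gripper":0.3,"dx":0,"dy":0.001,"dz":-0.012,"wx":0,"wy":0,"wz":0},{"gripper":0.3,"dx":0,"dy":0.001,"dz":-0.017,"wx":0,"wy":0,"wz":0},{"gripper":0.3,"dx":0,"dy":0.001,"dz":-0.02,"wx":0,"wy":0,"wz":0},{"gripper":0.3,"dx":0,"dy":0.001,"dz":-0.02,"wx":0,"wy":0,"wz":0}]' 25
```

```text
clock: 13.47
eef_pos: [392.2, 323.7, 4.6]
eef_rot: [3.142, -0.0, 1.651]
wrist_force: [-0.5, -0.1, -1.5]
finger_gap: 59.5
finger_force: 25.0
```

```bash
python3 -m inch '[{"gripper":0.3,"dx":0,"dy":0,"dz":-0.001,"wx":0,"wy":0,"wz":0},{"gripper":0.3,"dx":0,"dy":0,"dz":-0.002,"wx":0,"wy":0,"wz":0},{"gripper":0.3,"dx":0,"dy":0,"dz":-0.003,"wx":0,"wy":0,"wz":0},{"gripper":0.3,"dx":0,"dy":0,"dz":-0.004,"wx":0,"wy":0,"wz":0},{"gripper":0.3,"dx":0,"dy":0,"dz":-0.004,"wx":0,"wy":0,"wz":0}]' 25
```

```text
clock: 13.88
eef_pos: [392.1, 323.7, 0.6]
eef_rot: [-3.141, 0.0, 1.651]
wrist_force: [0.5, 0.2, -1.2]
finger_gap: 59.4
finger_force: 25.0
```

```bash
python3 -m inch '[{"gripper":0.3,"dx":0,"dy":0,"dz":-0.001,"wx":0,"wy":0,"wz":0},{"gripper":0.3,"dx":0,"dy":0,"dz":-0.002,"wx":0,"wy":0,"wz":0},{"gripper":0.3,"dx":0,"dy":0,"dz":-0.003,"wx":0,"wy":0,"wz":0},{"gripper":0.3,"dx":0,"dy":0,"dz":-0.003,"wx":0,"wy":0,"wz":0},{"gripper":0.3,"dx":0,"dy":0,"dz":-0.003,"wx":0,"wy":0,"wz":0}]' 25
```

```text
clock: 14.3
eef_pos: [392.2, 324.1, -0.3]
eef_rot: [3.141, -0.001, 1.651]
wrist_force: [-11.3, -5.4, 27.7]
finger_gap: 59.2
finger_force: 25.0
```

```bash
python3 -m inch '[{"gripper":0.3,"dx":0,"dy":0,"dz":0.001,"wx":0,"wy":0,"wz":0},{"gripper":0.3,"dx":0,"dy":0,"dz":0.002,"wx":0,"wy":0,"wz":0},{"gripper":0.3,"dx":0,"dy":0,"dz":0.002,"wx":0,"wy":0,"wz":0},{"gripper":0.8,"dx":0,"dy":0,"dz":0.002,"wx":0,"wy":0,"wz":0},{"gripper":0.8,"dx":0,"dy":0,"dz":0.002,"wx":0,"wy":0,"wz":0}]' 25
python3 -m inch '[{"gripper":0.8,"dx":0,"dy":0,"dz":0.002,"wx":0,"wy":0,"wz":0},{"gripper":0.8,"dx":0,"dy":0,"dz":0.01,"wx":0,"wy":0,"wz":0},{"gripper":0.8,"dx":0,"dy":0,"dz":0.04,"wx":0,"wy":0,"wz":0},{"gripper":0.8,"dx":0,"dy":0,"dz":0.08,"wx":0,"wy":0,"wz":0},{"gripper":1,"dx":0,"dy":0,"dz":0.12,"wx":0,"wy":0,"wz":0}]'
python3 -c "
from h import *
T=wpose();w=snap('wrist','w8.png');print(T[:3,3])
for x,y,r in hough(w,40):print(x,y,r,wray(T,x,y,66))"
```

```text
clock: 14.72
eef_pos: [392.2, 323.7, -0.5]
eef_rot: [-3.142, 0.0, 1.651]
wrist_force: [-0.0, -0.4, -0.3]
finger_gap: 69.6
finger_force: 0.0
clock: 15.13
eef_pos: [391.6, 323.3, 121.3]
eef_rot: [-3.14, 0.001, 1.651]
wrist_force: [1.1, 1.4, -0.1]
finger_gap: 78.7
finger_force: 0.0
[391.57334242 323.28387958 121.29920101]
319.5 245.5 38.7 [393.4 326.3  66. ]
```

```bash
python3 -m inch '[{"gripper":1,"dx":0.008,"dy":-0.04,"dz":0,"wx":0,"wy":0,"wz":0},{"gripper":1,"dx":0.016,"dy":-0.08,"dz":0,"wx":0,"wy":0,"wz":0},{"gripper":1,"dx":0.024,"dy":-0.12,"dz":0,"wx":0,"wy":0,"wz":0},{"gripper":1,"dx":0.03,"dy":-0.16,"dz":0,"wx":0,"wy":0,"wz":0},{"gripper":1,"dx":0.03,"dy":-0.2,"dz":0,"wx":0,"wy":0,"wz":0}]'
python3 -m inch '[{"gripper":1,"dx":0,"dy":-0.04,"dz":0,"wx":0,"wy":0,"wz":0},{"gripper":1,"dx":0,"dy":-0.08,"dz":0,"wx":0,"wy":0,"wz":0},{"gripper":1,"dx":0,"dy":-0.12,"dz":0,"wx":0,"wy":0,"wz":0},{"gripper":1,"dx":0,"dy":-0.16,"dz":0,"wx":0,"wy":0,"wz":0},{"gripper":1,"dx":0,"dy":-0.2,"dz":0,"wx":0,"wy":0,"wz":0}]'
python3 -m inch '[{"gripper":1,"dx":-0.002,"dy":-0.04,"dz":0,"wx":0,"wy":0,"wz":0},{"gripper":1,"dx":-0.004,"dy":-0.08,"dz":0,"wx":0,"wy":0,"wz":0},{"gripper":1,"dx":-0.006,"dy":-0.12,"dz":0,"wx":0,"wy":0,"wz":0},{"gripper":1,"dx":-0.008,"dy":-0.16,"dz":0,"wx":0,"wy":0,"wz":0},{"gripper":1,"dx":-0.008,"dy":-0.2,"dz":0,"wx":0,"wy":0,"wz":0}]'
python3 -m inch '[{"gripper":1,"dx":0,"dy":-0.03,"dz":-0.01,"wx":0,"wy":0,"wz":0},{"gripper":1,"dx":0,"dy":-0.055,"dz":-0.017,"wx":0,"wy":0,"wz":0},{"gripper":1,"dx":0,"dy":-0.055,"dz":-0.017,"wx":0,"wy":0,"wz":0},{"gripper":1,"dx":0,"dy":-0.055,"dz":-0.017,"wx":0,"wy":0,"wz":0},{"gripper":1,"dx":0,"dy":-0.055,"dz":-0.017,"wx":0,"wy":0,"wz":0}]'
python3 -c "
from h import *
T=wpose();w=snap('wrist','w9.png');print(T[:3,3])
for x,y,r in hough(w):print(x,y,r,wray(T,x,y,62))"
```

```text
clock: 15.6
eef_pos: [422.6, 121.9, 120.2]
eef_rot: [3.14, -0.0, 1.651]
wrist_force: [0.9, -0.8, 0.4]
finger_gap: 94.1
finger_force: 0.0
clock: 16.02
eef_pos: [421.8, -78.2, 120.3]
eef_rot: [3.14, 0.0, 1.651]
wrist_force: [0.2, 0.1, -0.7]
finger_gap: 93.9
finger_force: 0.0
clock: 16.43
eef_pos: [413.5, -278.4, 120.2]
eef_rot: [3.141, 0.001, 1.65]
wrist_force: [0.0, 0.8, 0.7]
finger_gap: 93.8
finger_force: 0.0
clock: 16.85
eef_pos: [414.2, -330.8, 103.0]
eef_rot: [3.141, -0.0, 1.651]
wrist_force: [-0.6, 0.3, -0.0]
finger_gap: 93.9
finger_force: 0.0
[ 414.19707304 -330.82828419  102.97198265]
318.5 255.5 42.7 [ 415.6 -331.1   62. ]
```

```bash
python3 -m inch '[{"gripper":1,"dx":0.001,"dy":0,"dz":-0.025,"wx":0,"wy":0,"wz":0},{"gripper":1,"dx":0.001,"dy":0,"dz":-0.05,"wx":0,"wy":0,"wz":0},{"gripper":1,"dx":0.001,"dy":0,"dz":-0.075,"wx":0,"wy":0,"wz":0},{"gripper":1,"dx":0.001,"dy":0,"dz":-0.098,"wx":0,"wy":0,"wz":0},{"gripper":0.3,"dx":0.001,"dy":0,"dz":-0.107,"wx":0,"wy":0,"wz":0}]' 25
python3 -m inch '[{"gripper":0.3,"dx":0,"dy":0,"dz":0,"wx":0,"wy":0,"wz":0},{"gripper":0.3,"dx":0,"dy":0,"dz":0,"wx":0,"wy":0,"wz":0},{"gripper":0.3,"dx":0,"dy":0,"dz":0,"wx":0,"wy":0,"wz":0},{"gripper":0.3,"dx":0,"dy":0,"dz":0,"wx":0,"wy":0,"wz":0},{"gripper":0.3,"dx":0,"dy":0,"dz":0,"wx":0,"wy":0,"wz":0}]' 25
python3 -m inch '[{"gripper":0.3,"dx":0,"dy":0,"dz":0.01,"wx":0,"wy":0,"wz":0},{"gripper":0.3,"dx":0,"dy":0,"dz":0.025,"wx":0,"wy":0,"wz":0},{"gripper":0.3,"dx":0,"dy":0,"dz":0.045,"wx":0,"wy":0,"wz":0},{"gripper":0.3,"dx":0,"dy":0,"dz":0.065,"wx":0,"wy":0,"wz":0},{"gripper":0.3,"dx":0,"dy":0,"dz":0.08,"wx":0,"wy":0,"wz":0}]' 25
python3 -m inch '[{"gripper":0.3,"dx":0,"dy":0,"dz":0.015,"wx":0,"wy":0,"wz":0},{"gripper":0.3,"dx":0,"dy":0,"dz":0.03,"wx":0,"wy":0,"wz":0},{"gripper":0.3,"dx":0,"dy":0,"dz":0.045,"wx":0,"wy":0,"wz":0},{"gripper":0.3,"dx":0,"dy":0,"dz":0.05,"wx":0,"wy":0,"wz":0},{"gripper":0.3,"dx":0,"dy":0,"dz":0.05,"wx":0,"wy":0,"wz":0}]' 25
```

```text
clock: 17.32
eef_pos: [414.5, -329.5, -6.4]
eef_rot: [-3.14, -0.002, 1.652]
wrist_force: [-0.5, 1.0, -0.1]
finger_gap: 90.2
finger_force: 0.0
clock: 17.73
eef_pos: [415.8, -331.8, -3.0]
eef_rot: [3.14, 0.002, 1.651]
wrist_force: [-0.5, 1.6, 7.4]
finger_gap: 60.4
finger_force: 25.0
clock: 18.15
eef_pos: [415.4, -331.5, 78.1]
eef_rot: [3.14, 0.001, 1.651]
wrist_force: [-0.1, 0.4, -0.8]
finger_gap: 60.5
finger_force: 25.0
clock: 18.57
eef_pos: [415.5, -331.7, 127.3]
eef_rot: [3.14, 0.002, 1.651]
wrist_force: [-0.9, -0.1, -1.3]
finger_gap: 60.4
finger_force: 25.0
```

Tin 3 is empty too, reading −1.3 N. I'll carry it to the far half of the tray, turning the hand so its body lies parallel to the crate.

```bash
python3 -m inch '[{"gripper":0.3,"dx":0,"dy":0.034,"dz":0,"wx":0,"wy":0,"wz":5.6},{"gripper":0.3,"dx":0,"dy":0.068,"dz":0,"wx":0,"wy":0,"wz":11.2},{"gripper":0.3,"dx":0,"dy":0.102,"dz":0,"wx":0,"wy":0,"wz":16.8},{"gripper":0.3,"dx":0,"dy":0.136,"dz":0,"wx":0,"wy":0,"wz":22.4},{"gripper":0.3,"dx":0,"dy":0.17,"dz":0,"wx":0,"wy":0,"wz":28}]' 25
python3 -m inch '[{"gripper":0.3,"dx":0,"dy":0.034,"dz":0,"wx":0,"wy":0,"wz":5.6},{"gripper":0.3,"dx":0,"dy":0.068,"dz":0,"wx":0,"wy":0,"wz":11.2},{"gripper":0.3,"dx":0,"dy":0.102,"dz":0,"wx":0,"wy":0,"wz":16.8},{"gripper":0.3,"dx":0,"dy":0.136,"dz":0,"wx":0,"wy":0,"wz":22.4},{"gripper":0.3,"dx":0,"dy":0.17,"dz":0,"wx":0,"wy":0,"wz":28}]' 25
python3 -m inch '[{"gripper":0.3,"dx":0,"dy":0.034,"dz":0,"wx":0,"wy":0,"wz":5.6},{"gripper":0.3,"dx":0,"dy":0.068,"dz":0,"wx":0,"wy":0,"wz":11.2},{"gripper":0.3,"dx":0,"dy":0.102,"dz":0,"wx":0,"wy":0,"wz":16.8},{"gripper":0.3,"dx":0,"dy":0.136,"dz":0,"wx":0,"wy":0,"wz":22.4},{"gripper":0.3,"dx":0,"dy":0.17,"dz":0,"wx":0,"wy":0,"wz":28}]' 25
python3 -m inch '[{"gripper":0.3,"dx":0,"dy":0.034,"dz":0,"wx":0,"wy":0,"wz":5.6},{"gripper":0.3,"dx":0,"dy":0.068,"dz":0,"wx":0,"wy":0,"wz":11.2},{"gripper":0.3,"dx":0.01,"dy":0.102,"dz":0,"wx":0,"wy":0,"wz":16.8},{"gripper":0.3,"dx":0.02,"dy":0.136,"dz":0,"wx":0,"wy":0,"wz":22.4},{"gripper":0.3,"dx":0.03,"dy":0.16,"dz":0,"wx":0,"wy":0,"wz":28}]' 25
```

```text
clock: 18.98
eef_pos: [414.4, -159.6, 124.9]
eef_rot: [-3.141, -0.001, 2.144]
wrist_force: [0.1, -0.3, -0.4]
finger_gap: 60.4
finger_force: 25.0
clock: 19.4
eef_pos: [414.4, 10.3, 125.1]
eef_rot: [-3.141, -0.001, 2.633]
wrist_force: [1.0, 0.3, -1.7]
finger_gap: 60.6
finger_force: 25.0
clock: 19.82
eef_pos: [414.4, 180.3, 125.0]
eef_rot: [-3.141, -0.001, 3.122]
wrist_force: [-0.6, -0.6, -2.0]
finger_gap: 60.4
finger_force: 25.0
clock: 20.23
eef_pos: [444.6, 341.2, 124.7]
eef_rot: [3.141, -0.001, -2.672]
wrist_force: [0.2, -0.3, -1.7]
finger_gap: 60.7
finger_force: 25.0
```

```bash
python3 -m inch '[{"gripper":0.3,"dx":0.01,"dy":-0.001,"dz":-0.01,"wx":0,"wy":0,"wz":0},{"gripper":0.3,"dx":0.02,"dy":-0.002,"dz":-0.03,"wx":0,"wy":0,"wz":0},{"gripper":0.3,"dx":0.024,"dy":-0.003,"dz":-0.06,"wx":0,"wy":0,"wz":0},{"gripper":0.3,"dx":0.024,"dy":-0.003,"dz":-0.09,"wx":0,"wy":0,"wz":0},{"gripper":0.3,"dx":0.024,"dy":-0.003,"dz":-0.105,"wx":0,"wy":0,"wz":0}]' 25
python3 -m inch '[{"gripper":0.3,"dx":0,"dy":0,"dz":-0.005,"wx":0,"wy":0,"wz":0},{"gripper":0.3,"dx":0,"dy":0,"dz":-0.01,"wx":0,"wy":0,"wz":0},{"gripper":0.3,"dx":0,"dy":0,"dz":-0.014,"wx":0,"wy":0,"wz":0},{"gripper":0.3,"dx":0,"dy":0,"dz":-0.017,"wx":0,"wy":0,"wz":0},{"gripper":0.3,"dx":0,"dy":0,"dz":-0.017,"wx":0,"wy":0,"wz":0}]' 25
```

```text
clock: 20.65
eef_pos: [467.4, 334.4, 16.1]
eef_rot: [-3.141, -0.005, -2.678]
wrist_force: [-0.9, 0.7, -1.7]
finger_gap: 60.3
finger_force: 25.0
clock: 21.07
eef_pos: [469.3, 335.8, 3.9]
eef_rot: [3.142, 0.001, -2.678]
wrist_force: [-0.2, -0.5, -0.6]
finger_gap: 60.5
finger_force: 25.0
```

```bash
python3 -m inch '[{"gripper":0.3,"dx":0,"dy":0.002,"dz":-0.001,"wx":0,"wy":0,"wz":0},{"gripper":0.3,"dx":0,"dy":0.002,"dz":-0.002,"wx":0,"wy":0,"wz":0},{"gripper":0.3,"dx":0,"dy":0.002,"dz":-0.003,"wx":0,"wy":0,"wz":0},{"gripper":0.3,"dx":0,"dy":0.002,"dz":-0.003,"wx":0,"wy":0,"wz":0},{"gripper":0.3,"dx":0,"dy":0.002,"dz":-0.003,"wx":0,"wy":0,"wz":0}]' 25
```

```text
clock: 21.48
eef_pos: [469.3, 337.9, 1.0]
eef_rot: [3.141, 0.001, -2.678]
wrist_force: [-0.7, 1.3, 1.9]
finger_gap: 60.6
finger_force: 25.0
```

```bash
python3 -m inch '[{"gripper":0.8,"dx":0,"dy":0,"dz":0,"wx":0,"wy":0,"wz":0},{"gripper":0.8,"dx":0,"dy":0,"dz":0,"wx":0,"wy":0,"wz":0},{"gripper":0.8,"dx":0,"dy":0,"dz":0,"wx":0,"wy":0,"wz":0},{"gripper":0.8,"dx":0,"dy":0,"dz":0.005,"wx":0,"wy":0,"wz":0},{"gripper":0.8,"dx":0,"dy":0,"dz":0.02,"wx":0,"wy":0,"wz":0}]' 25
python3 -m inch '[{"gripper":0.8,"dx":0,"dy":0,"dz":0.03,"wx":0,"wy":0,"wz":0},{"gripper":0.8,"dx":0,"dy":0,"dz":0.07,"wx":0,"wy":0,"wz":0},{"gripper":0.8,"dx":0,"dy":0,"dz":0.11,"wx":0,"wy":0,"wz":0},{"gripper":0.8,"dx":-0.02,"dy":-0.02,"dz":0.14,"wx":0,"wy":0,"wz":0},{"gripper":0.5,"dx":-0.04,"dy":-0.04,"dz":0.16,"wx":0,"wy":0,"wz":0}]'
python3 -c "
from h import *
T=wpose();w=snap('wrist','w10.png');print(T[:3,3])
for x,y,r in hough(w,34):print(x,y,r,wray(T,x,y,66))
a=snap('scene','s2.png')"
```

```text
clock: 21.9
eef_pos: [468.1, 337.0, 19.3]
eef_rot: [-3.141, -0.003, -2.678]
wrist_force: [-0.6, -0.4, -0.1]
finger_gap: 75.6
finger_force: 0.0
clock: 22.32
eef_pos: [429.4, 297.8, 183.9]
eef_rot: [3.141, 0.004, -2.677]
wrist_force: [1.0, -0.2, 0.9]
finger_gap: 71.4
finger_force: 0.0
[429.35960395 297.78827553 183.89768873]
169.5 179.5 35.0 [447.4 166.4  66. ]
364.5 203.5 35.0 [391.9 322.7  66. ]
335.5 291.5 31.6 [474.4 337.4  66. ]
86.5 118.5 39.4 [431.6  88.8  66. ]
274.5 303.5 33.8 [509.9 292.8  66. ]
```

```bash
python3 -m inch '[{"gripper":0,"dx":0.004,"dy":-0.03,"dz":0,"wx":0,"wy":0,"wz":-2.2},{"gripper":0,"dx":0.008,"dy":-0.06,"dz":0,"wx":0,"wy":0,"wz":-4.4},{"gripper":0,"dx":0.012,"dy":-0.09,"dz":0,"wx":0,"wy":0,"wz":-6.6},{"gripper":0,"dx":0.016,"dy":-0.12,"dz":0,"wx":0,"wy":0,"wz":-8.8},{"gripper":0,"dx":0.02,"dy":-0.15,"dz":0,"wx":0,"wy":0,"wz":-11}]' 20
python3 -m inch '[{"gripper":0,"dx":0.004,"dy":-0.03,"dz":0,"wx":0,"wy":0,"wz":-2.2},{"gripper":0,"dx":0.008,"dy":-0.06,"dz":0,"wx":0,"wy":0,"wz":-4.4},{"gripper":0,"dx":0.012,"dy":-0.09,"dz":0,"wx":0,"wy":0,"wz":-6.6},{"gripper":0,"dx":0.016,"dy":-0.12,"dz":0,"wx":0,"wy":0,"wz":-8.8},{"gripper":0,"dx":0.02,"dy":-0.14,"dz":0,"wx":0,"wy":0,"wz":-11}]' 20
python3 -m inch '[{"gripper":0,"dx":0,"dy":0,"dz":-0.04,"wx":0,"wy":0,"wz":0},{"gripper":0,"dx":0,"dy":0,"dz":-0.08,"wx":0,"wy":0,"wz":0},{"gripper":0,"dx":0,"dy":0,"dz":-0.115,"wx":0,"wy":0,"wz":0},{"gripper":0,"dx":0,"dy":0,"dz":-0.15,"wx":0,"wy":0,"wz":0},{"gripper":0,"dx":0,"dy":0,"dz":-0.17,"wx":0,"wy":0,"wz":0}]' 20
```

```text
clock: 22.83
eef_pos: [449.2, 146.4, 180.4]
eef_rot: [-3.142, -0.0, -2.871]
wrist_force: [0.0, -0.4, -0.3]
finger_gap: 30.7
finger_force: 0.0
clock: 23.25
eef_pos: [469.3, 5.5, 180.4]
eef_rot: [-3.141, -0.0, -3.065]
wrist_force: [0.2, 0.6, -0.2]
finger_gap: 0.8
finger_force: 0.0
clock: 23.67
eef_pos: [467.5, 7.8, 7.0]
eef_rot: [3.141, -0.004, -3.062]
wrist_force: [-0.4, -0.6, 1.0]
finger_gap: 0.6
finger_force: 0.0
```

```bash
python3 -m inch '[{"gripper":0,"dx":0.008,"dy":0.001,"dz":0.006,"wx":0,"wy":0,"wz":0},{"gripper":0,"dx":0.018,"dy":0.0015,"dz":0.006,"wx":0,"wy":0,"wz":0},{"gripper":0,"dx":0.03,"dy":0.0025,"dz":0.006,"wx":0,"wy":0,"wz":0},{"gripper":0,"dx":0.042,"dy":0.0035,"dz":0.006,"wx":0,"wy":0,"wz":0},{"gripper":0,"dx":0.055,"dy":0.0045,"dz":0.006,"wx":0,"wy":0,"wz":0}]' 20
python3 -m inch '[{"gripper":0,"dx":0.013,"dy":0.001,"dz":0,"wx":0,"wy":0,"wz":0},{"gripper":0,"dx":0.026,"dy":0.002,"dz":0,"wx":0,"wy":0,"wz":0},{"gripper":0,"dx":0.039,"dy":0.003,"dz":0,"wx":0,"wy":0,"wz":0},{"gripper":0,"dx":0.052,"dy":0.0045,"dz":0,"wx":0,"wy":0,"wz":0},{"gripper":0,"dx":0.065,"dy":0.0055,"dz":0,"wx":0,"wy":0,"wz":0}]' 20
```

```text
clock: 24.08
eef_pos: [525.6, 12.4, 18.4]
eef_rot: [-3.141, 0.001, -3.062]
wrist_force: [-0.9, 0.3, -1.4]
finger_gap: 0.6
finger_force: 0.8
clock: 24.5
eef_pos: [590.8, 17.8, 18.6]
eef_rot: [-3.141, 0.001, -3.062]
wrist_force: [-1.0, -0.5, -0.1]
finger_gap: 0.4
finger_force: 0.8
```

```bash
python3 -m inch '[{"gripper":0,"dx":0.012,"dy":0.001,"dz":0,"wx":0,"wy":0,"wz":0},{"gripper":0,"dx":0.022,"dy":0.002,"dz":0,"wx":0,"wy":0,"wz":0},{"gripper":0,"dx":0.03,"dy":0.0025,"dz":0,"wx":0,"wy":0,"wz":0},{"gripper":0,"dx":0.037,"dy":0.003,"dz":0,"wx":0,"wy":0,"wz":0},{"gripper":0,"dx":0.042,"dy":0.0035,"dz":0,"wx":0,"wy":0,"wz":0}]' 20
python3 -m inch '[{"gripper":0,"dx":0.003,"dy":0,"dz":0,"wx":0,"wy":0,"wz":0},{"gripper":0,"dx":0.006,"dy":0.0005,"dz":0,"wx":0,"wy":0,"wz":0},{"gripper":0,"dx":0.008,"dy":0.0005,"dz":0,"wx":0,"wy":0,"wz":0},{"gripper":0,"dx":0.01,"dy":0.001,"dz":0,"wx":0,"wy":0,"wz":0},{"gripper":0,"dx":0.012,"dy":0.001,"dz":0,"wx":0,"wy":0,"wz":0}]' 20
```

```text
clock: 24.92
eef_pos: [632.5, 21.3, 18.1]
eef_rot: [-3.141, 0.001, -3.062]
wrist_force: [-0.8, -1.1, -0.3]
finger_gap: 0.6
finger_force: 0.1
clock: 25.33
eef_pos: [632.7, 21.4, 17.7]
eef_rot: [3.141, -0.027, -3.061]
wrist_force: [-104.2, -7.8, 64.6]
finger_gap: 0.1
finger_force: 53.4
```

```bash
python3 -m inch '[{"gripper":0,"dx":-0.012,"dy":-0.001,"dz":0,"wx":0,"wy":0,"wz":0},{"gripper":0,"dx":-0.03,"dy":-0.002,"dz":0,"wx":0,"wy":0,"wz":0},{"gripper":0,"dx":-0.06,"dy":-0.002,"dz":0.01,"wx":0,"wy":0,"wz":0},{"gripper":0,"dx":-0.09,"dy":-0.002,"dz":0.03,"wx":0,"wy":0,"wz":0},{"gripper":0,"dx":-0.12,"dy":-0.002,"dz":0.06,"wx":0,"wy":0,"wz":0}]' 20
python3 -m inch '[{"gripper":0,"dx":-0.02,"dy":-0.03,"dz":0.03,"wx":0,"wy":0,"wz":0},{"gripper":0,"dx":-0.04,"dy":-0.06,"dz":0.06,"wx":0,"wy":0,"wz":0},{"gripper":0,"dx":-0.05,"dy":-0.09,"dz":0.08,"wx":0,"wy":0,"wz":0},{"gripper":0,"dx":-0.06,"dy":-0.12,"dz":0.1,"wx":0,"wy":0,"wz":0},{"gripper":0,"dx":-0.06,"dy":-0.14,"dz":0.12,"wx":0,"wy":0,"wz":0}]' 20
python3 -c "
from h import *
a=snap('scene','s3.png');b=snap('side','d3.png')
cv2.imwrite('pics/c4.png',np.hstack([cv2.resize(a[150:450,150:500],(400,343)),cv2.resize(b[150:450,200:550],(400,343))]))"
```

```text
clock: 25.75
eef_pos: [521.4, 20.3, 75.4]
eef_rot: [3.141, -0.003, -3.062]
wrist_force: [0.3, 0.5, 0.9]
finger_gap: 0.7
finger_force: 0.0
clock: 26.17
eef_pos: [462.4, -121.9, 198.9]
eef_rot: [-3.14, 0.002, -3.063]
wrist_force: [-0.1, 0.6, 0.7]
finger_gap: 0.7
finger_force: 0.0
```

View pics/c4.png

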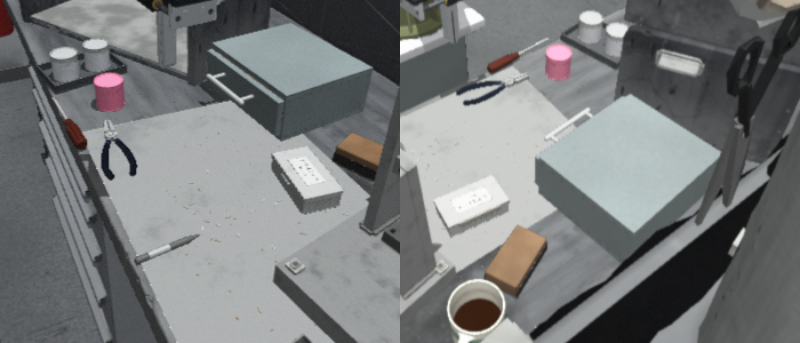

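The composite shows all three tins placed and the drawer apparently shut. Both tins in the tray are upright, and the pliers, screwdriver, punch and hinged tin are undisturbed. I'll check the handle's distance from the top board edge: shut should be about 50 mm, which is a 35 mm handle offset plus the 15 mm front.

```bash
python3 -c "
from h import *
S=lambda u,v,z:ray('scene',150+u*.875,150+v*.875,z)
D=lambda u,v,z:ray('side',200+(u-400)*.875,150+v*.875,z)
print('scene handle',S(208,78,67),S(242,101,67),'top front edge',S(213,52,105),S(281,97,105))
print('side handle',D(548,137,67),D(590,112,67),'top',D(538,160,105),D(628,96,105))
print('punch',S(138,261,6),S(200,236,6),'orig',ray('scene',268,378,6),ray('scene',325,358,6))"
```

```text
scene handle [638.1  74.9  67. ] [656.6 -34.3  67. ] top front edge [668.  111.6 105. ] [ 695.8 -104.1  105. ]
side handle [652.2 -35.4  67. ] [650.2  80.4  67. ] top [ 713.3 -111.2  105. ] [690.3 145.4 105. ]
punch [ 350.5 -265.2    6. ] [ 453.  -260.7    6. ] orig [ 346.7 -262.5    6. ] [ 451.4 -263.8    6. ]
```

```bash
python3 -c "
from cell import manip
print(manip.sign_off())"
```

```text
the job is handed in; nothing more can be done
None
```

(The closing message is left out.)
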